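Load the vial carrier into the sampler's clip bracket

TASK

Slide the flat aluminium vial carrier out of its grey parking cradle and load it, nose first, into the sampler's cream bracket: ears in the two side slots, pushed fully home against the back stop so that it lies flat and both spring clips have snapped down behind the ears. Its middle grip bar is the only grip free in the cradle but cannot be held under the bracket's bridge, so the carrier has to be set down on the way and taken again by its tail tab. Let go when it is home, and do not disturb the jar, bottle and vial box standing around.

Things in the scene. Friction and masses are not known exactly. Their poses are not given: they have to be found in the camera images.
- carrier: Flat bare-aluminium vial carrier, loose, 0.18-0.35 kg, face up. Origin on its underside, centre line; +x to its nose, z up. Plate 6 mm thick, 70 mm wide, from x -100 (tail) to +80 mm (nose), with an ear on each side. Two upright blades 12 mm thick in y stand on it, tops 34 mm above the underside: grip bar and tail tab. Centre of mass near the bar's middle.
- carrier_ear (a point): Front outer corner of the carrier's +y ear, half-way up its thickness. The ears run from carrier x = +20 to +70 mm, 15 mm out from the plate's sides, to y = +-50 mm (100 mm across both), 6 mm thick like the plate. Axes as the carrier's.
- carrier_bar (a point): Centre of the top of the carrier's grip bar: blade at carrier x = -25 to +5 mm (centre -10 mm), 12 mm thick in y, from 6 to 34 mm above the underside. Pinch across y from above.
- carrier_tab (a point): Centre of the top of the carrier's tail tab: blade at carrier x = -100 to -68 mm (centre -84 mm), 12 mm thick in y, from 6 to 34 mm above the underside. Pinch across y from above.
- cradle: Grey plastic parking cradle, fixed. Origin on the bench; the carrier slides out along its +x (roughly away from the robot), nose first. Slab 12 mm thick, 100 mm wide, x = -135 to +40 mm; the carrier lies on it between 8 mm high ribs (4 mm play a side), its axes along the cradle's, its origin about 20 mm behind (-x) the cradle's.
- cradle_bridge (a point): Centre of the top of the cradle's bridge, 62 mm above the bench; the bridge is 45 mm long in x, 100 mm wide, underside 56 mm above the bench. It covers the parked carrier's tail tab: the carrier must slide at least 50 mm along the cradle's +x before it can be lifted.
- dock: The sampler's cream bracket, fixed. Origin on the bench, +x the loading direction (roughly away from the robot). Slab 12 mm thick, 130 mm wide, x = -110 to +110 mm; the carrier slides easily on its top. Side slots for the ears: 8 mm high, 103 mm between outer walls, roofed by lips 80 mm apart. Open apron before the mouth; at the far end a back stop 30 mm above the bench.
- dock_mouth (a point): Middle of the slots' mouth, on the slab's top, 15 mm behind (-x) the dock's origin; dock axes. The slots run from here along +x to the back stop. Just outside the mouth, over about 30 mm, the slot walls flare out by about 6 mm a side.
- dock_bridge (a point): Centre of the top of the bracket's bridge, 63 mm above the bench: it spans the slots from the mouth 28 mm inward, underside 56 mm above the bench. The carrier's blades pass below it, fingers do not.
- dock_home (a point): Where the carrier's origin lies when fully home (nose at the back stop): on the slab's top, 20 mm along +x of the dock's origin, 12 mm up; dock axes, carrier x along dock x. With the carrier 75 mm short of home (-x) it rests stably on the slab, ears 30 mm inside the mouth, bar and tab clear of the bridge.
- clip_left (a joint): Sprung steel clip over the slot on the dock's +y side; height in m. 0 is down (rest); an ear passing under its ramp lifts it about 0.0035; it snaps back to 0 behind the ear when the carrier is home. Both clips together take about 3 to 6 N of push on the carrier. They meet the ears about 60 mm short of home.
- clip_right (a joint): The same clip over the slot on the dock's -y side.
- jar: Bystander: amber glass jar with a cap, 60 mm across, about 85 mm tall, loose. Origin at the centre of its underside.
- solvent_bottle: Bystander: clear bottle with a cap, 84 mm across, about 170 mm tall, loose. Origin at the centre of its underside.
- vial_box: Bystander: white open box of vials, 140 x 90 x 47 mm, loose. Origin at the centre of its underside.
There are look-alikes about, which are no part of the job. Leave any brown or green look-alike of the cradle alone.

How it is judged (in metres and radians):
On the way, in this order (a step that is already met when the one before it is completed fails the run):
1. the carrier is out of the cradle and up or away from it (horizontal distance between carrier and cradle above 0.16 m), for 0.1 s.
2. its ears are in the bracket's slots, nose first (x of carrier in the frame of dock_home between -0.098 and 0.004 m and y of carrier in the frame of dock_home between -0.005 and 0.005 m and z of carrier in the frame of dock_home between -0.003 and 0.005 m), for 0.1 s.
At the end, for the whole second after the job is handed in: The carrier lies home in the bracket: its origin within 3 mm of the home point along and across, 2 mm in height, turned less than 0.04 rad and tilted less than 0.025 rad; both clips are down to within 1.2 mm of rest; it is at rest and released (x of carrier in the frame of dock_home between -0.003 and 0.003 m and y of carrier in the frame of dock_home between -0.003 and 0.003 m and z of carrier in the frame of dock_home between -0.002 and 0.002 m and angle between the x axis of carrier and the x axis of dock, either way round below 0.04 rad and angle between carrier's own z axis and vertical below 0.025 rad and value of joint each of clip_left, clip_right below 0.0012 m and linear speed of carrier below 0.01 m/s and angular speed of carrier below 0.1 rad/s); the robot touches nothing.
It fails at once if the jar is pushed more than 25 mm or tipped (distance of jar from where it was at the start of the episode above 0.025 m or angle between jar's own z axis and vertical above 0.3 rad).
It fails at once if the solvent bottle is pushed more than 25 mm or tipped (distance of solvent_bottle from where it was at the start of the episode above 0.025 m or angle between solvent_bottle's own z axis and vertical above 0.3 rad).
It fails at once if the vial box is pushed more than 25 mm or tipped (distance of vial_box from where it was at the start of the episode above 0.025 m or angle between vial_box's own z axis and vertical above 0.3 rad).
It also fails if it takes over 58 s, if anything falls off the work surface, if the arm or the gripper's body presses on something with over 40 N, if the wrist force passes 120 N, or if a joint passes its speed limit or range.

ROBOT

A 6-joint arm with a two-finger parallel gripper is mounted at the origin on the work surface. World frame = base frame: x ahead of the robot, y to its left, z up, the work surface at z = 0. Lengths are in m, angles in degrees, forces in N, time in s.
With the tool pointing down it reaches from about 0.4 to 0.825 m from the base axis. Payload 7 kg.
Tool frame: the origin (TCP) lies at the very end of the fingers, on their centre line; the grasp point (between the pads) lies 19 mm behind it; x points along the fingers, z is the direction in which the jaws open and shut, and the axes are right-handed (so a half turn about x gives the same grasp; the last joint's range is limited). The gripper opens to 88 mm and grips with 3 to 60 N. Pads are 19 mm wide; open, the fingers measure 130 mm over their backs; the gripper's body (78 mm by 193 mm) begins 47 mm behind the grasp point.
Start: joints at [-48.008, 20.546, 0.682, 0, -70.136, -16.507], TCP at [0.29, -0.609, 0.198] pointing down, gripper open.
Joint ranges: [-176.03, 176.03], [-82.01, 121.73], [-58.28, 71.71], [-173.87, 95.51], [-174.79, -0.11], [-173.66, 173.66]. Speed limits (degrees/s): [136.94, 136.94, 172.46, 180, 180, 180].

INTERFACE

Orientations are given as [roll, pitch, yaw] about the fixed x, y, z axes, in that order (R = Rz(yaw) Ry(pitch) Rx(roll)).
In Python, from plant import * gives the robot as it stands.
- The arm moves only by the tool arm_command, never from a script. Its argument "commands" is one flat list of numbers, 5 for each row, row after row: the shift along the tool's x, y, z in mm, then the turn about the tool's x in degrees, then the opening in per cent of the stroke, from 0 (shut) to 100 (fully open). A call has 1 to 5 rows; each row shifts and turns the pose as measured when the row begins, along the tool's axes as they then stand; what a row does not reach is not made up. A row lasts 1/8 s, in which the tool goes at most 62.5 mm and 10.7 degrees, less where a joint would pass 70% of its speed; a pose out of reach is approached as far as the arm can. A call is refused whole if a number of a shift passes 62.5 or a number of a turn 10.7, either way. A call with a gripper value outside its range is refused whole. The fingers move at their own pace and stop on an object; the grip force is fixed at half the most. Time passes only in rows, so rows that do not move let the fingers close. It gives the time, the measured TCP pose, the force and the opening at its end, in the units of the state.
- get_obs(): the state, without advancing time (a new reading comes with each control period).
- snapshot(name): name is "scene" or "top" or "wrist"; returns a dict with "frame" (384x512x3 uint8, blue, green, red), "fov_y" (degrees; the focal length in pixels is half the picture's height over the tangent of half this angle, whatever the lens; pixels are square), "cx", "cy" (the principal point, pixels), "world_to_cam" (4x4, takes a point from world to camera coordinates). Camera axes: x right, y up, looking along -z (the intrinsics and any distortion apply to the point x, -y, -z); pixel columns grow to the right and rows downward; lengths in m; the calibration is good to about 2 mm. A picture is of the moment at which its call begins. There is no depth.
- close_job(): hands the job in, once; it reports no verdict.
The state is a dict: "clock": time; "joint_pos": joint angles; "qvel": joint speeds; "tau": joint torques, N m; "tool_pos": TCP position; "orientation": TCP orientation; "force": force on the tool from outside, world axes, zero at the start; "moment": the same for the moment, N m; "opening": finger opening in m.
Only numpy, scipy, OpenCV 4.12 (cv2) and the standard library are available. Lean on these libraries where they do the work, as an engineer would, in place of code of your own. Each camera call takes 0.05 s, during which the arm holds its last target. There are 200 camera calls.

## Working session

There is one attempt and no reset: what is moved stays moved. The work goes in short steps, Python scripts to look and compute and a tool call to move; the robot and the scene stay as the last step left them, time stands still between calls to the robot, and variables do not carry over. Pictures are saved under pics/ and viewed, about 8 in all and at most 12, crops included, and the job is handed in when it is done.

Besides the shell and the picture viewer there is one more tool, called after ">>>" by a JSON object that holds its "api" and its "payload", one argument or row to a line. arm_command: Moves the arm, as the interface text tells. Its arguments: {"type":"object","properties":{"commands":{"type":"array"}},"required":["commands"]}

```bash
ls; mkdir -p pics; cat > h.py <<'E'
from plant import *
import numpy as np, cv2
def K(s):
    f=s["frame"].shape[0]/2/np.tan(np.radians(s["fov_y"]/2)); return np.array([[f,0,s["cx"]],[0,f,s["cy"]],[0,0,1.]])
def ray(s,u,v):
    k=K(s);M=np.array(s["world_to_cam"]);R=M[:3,:3];t=M[:3,3]
    d=np.array([(u-k[0,2])/k[0,0],-(v-k[1,2])/k[1,1],-1]);return -R.T@t,R.T@d
def onz(s,u,v,z):
    c,d=ray(s,u,v);return c+d*(z-c[2])/d[2]
def pix(s,p):
    k=K(s);M=np.array(s["world_to_cam"]);q=M[:3,:3]@np.array(p)+M[:3,3]
    return np.array([k[0,2]+k[0,0]*q[0]/-q[2],k[1,2]+k[1,1]*q[1]/q[2]])
import pickle
def snap(n,tag):
    s=snapshot(n);pickle.dump(s,open(f"{tag}.pkl","wb"));return s
E
python3 - <<'E'
from h import *
ims=[]
for n in("scene","top"):
    s=snap(n,n);print({k:v for k,v in s.items() if k!="frame"});ims.append(s["frame"])
for n,i in zip("st",ims): cv2.imwrite(f"pics/{n}0.png",cv2.resize(i,(800,600),interpolation=cv2.INTER_CUBIC))
print(get_obs())
E
```

```text
pics
{'fov_y': 42.870232289020024, 'cx': 261.1077672106704, 'cy': 199.15848907403776, 'world_to_cam': array([[-0.69268718,  0.72114253, -0.0117441 ,  0.43784999],
       [-0.49807922, -0.46652199,  0.73094072,  0.26603116],
       [ 0.52163356,  0.51216275,  0.68233991, -2.06138158],
       [ 0.        ,  0.        ,  0.        ,  1.        ]])}
{'fov_y': 57.17808262785492, 'cx': 261.06155486621356, 'cy': 192.92643916335288, 'world_to_cam': array([[ 7.47939371e-03, -9.99888742e-01,  1.29059188e-02,
        -5.73688014e-04],
       [ 9.98632707e-01,  8.13651209e-03,  5.16382959e-02,
        -5.94752334e-01],
       [-5.17375598e-02,  1.25020495e-02,  9.98582457e-01,
        -1.18403346e+00],
       [ 0.00000000e+00,  0.00000000e+00,  0.00000000e+00,
         1.00000000e+00]])}
{'clock': 0.1, 'joint_pos': array([-4.80091220e+01,  2.05860144e+01,  6.41261015e-01, -1.91471265e-02,
       -7.01377159e+01, -1.65078402e+01]), 'qvel': array([ 0.00453589, -0.06518554, -0.00250685,  0.14265407,  0.06865007,
       -0.13052646]), 'tau': array([-1.09328197e-03, -5.84163702e+01,  2.93750900e+01,  7.01542899e+00,
        1.01918538e-02, -5.50750144e-05]), 'tool_pos': array([ 0.29020134, -0.6089047 ,  0.19714385]), 'orientation': array([  4.1963743 ,  89.91558847, 119.67289365]), 'force': array([0.58313408, 0.57707023, 0.82018341]), 'moment': array([ 0.01550428,  0.03709965, -0.02233263]), 'opening': 0.08767212531915299}
```

View pics/t0.png

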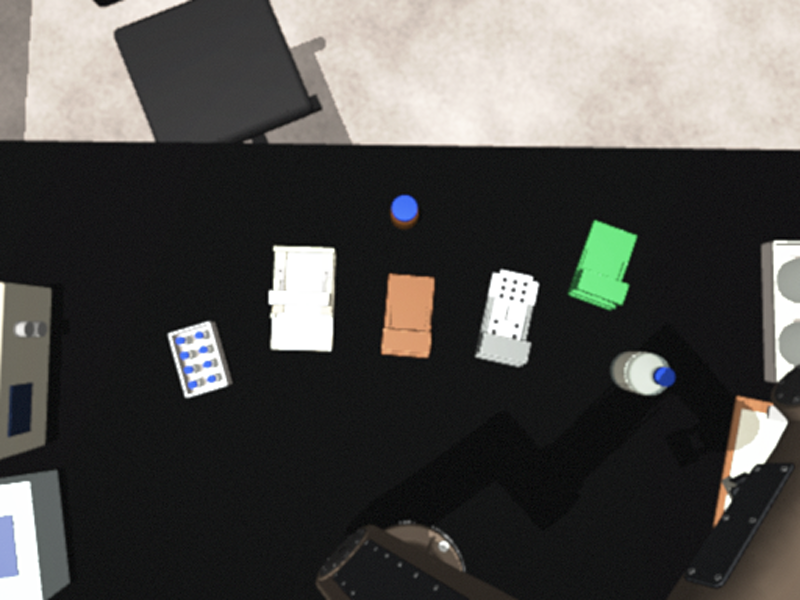

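View pics/s0.png

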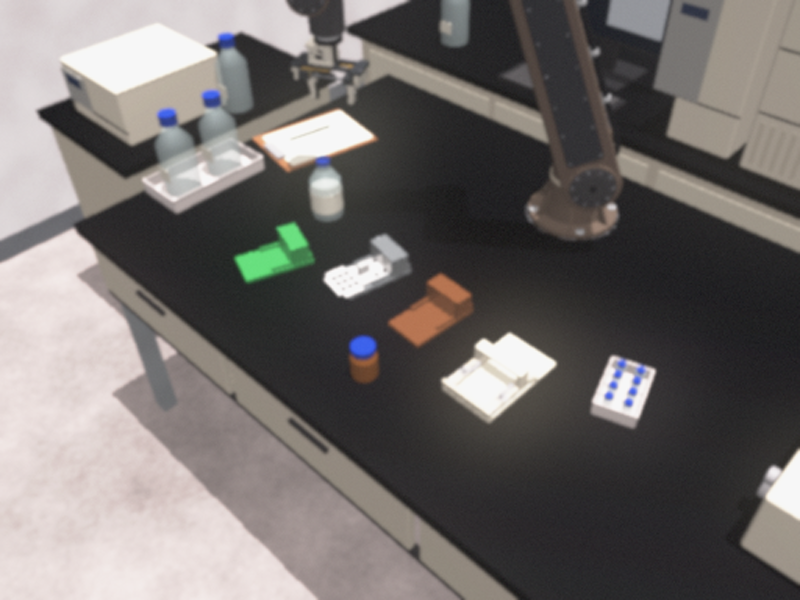

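Top view: possible cradles are brown (408,315), green (603,265) and grey with the holed aluminium carrier (507,318). I choose the grey one. The cream dock is at (303,300), the bottle (640,375), the jar (404,210) and the vial box (198,360).

```bash
python3 - <<'E'
from h import *
s=pickle.load(open("top.pkl","rb"));c=.64
for n,u,v,z in [("cradlebridge",508,350,.062),("carrier nose",518,272,.018),("bar?",508,312,.04),("dockbridge c",302,298,.063),("dock BL",273,350,.012),("dock BR",332,350,.012),("dock TL",275,246,.03),("dock TR",335,248,.03),("bottle cap",664,377,.17),("jar cap",404,208,.085),("box",198,358,.047),("crad nw",484,357,.062),("crad ne",526,365,.062)]:
    print(n,onz(s,u*c,v*c,z).round(3))
f=s["frame"]
cv2.imwrite("pics/crop1.png",cv2.resize(f[140:245,165:355],(760,420),interpolation=cv2.INTER_CUBIC))
w=snap("wrist","w0");o=get_obs()
print(w["fov_y"],w["cx"],w["cy"],o["tool_pos"],o["orientation"])
M=w["world_to_cam"];print("cam pos",(-M[:3,:3].T@M[:3,3]).round(3),"look",(-M[2,:3]).round(3))
from scipy.spatial.transform import Rotation as R
T=R.from_euler("xyz",o["orientation"],degrees=True).as_matrix();print("tool axes cols\n",T.round(3))
print("cam in tool",(T.T@(-M[:3,:3].T@M[:3,3]-o["tool_pos"])).round(3),"look in tool",(T.T@-M[2,:3]).round(3))
E
```

```text
cradlebridge [ 0.492 -0.205  0.062]
carrier nose [ 0.661 -0.236  0.018]
bar? [ 0.573 -0.21   0.04 ]
dockbridge c [0.598 0.226 0.063]
dock BL [0.487 0.296 0.012]
dock BR [0.488 0.168 0.012]
dock TL [0.711 0.292 0.03 ]
dock TR [0.708 0.163 0.03 ]
bottle cap [ 0.447 -0.48   0.17 ]
jar cap [0.785 0.014 0.085]
box [0.471 0.444 0.047]
crad nw [ 0.478 -0.155  0.062]
crad ne [ 0.462 -0.243  0.062]
59.24958566827275 258.22345485375877 195.6945474226344 [ 0.29021163 -0.60896117  0.19720021] [  6.75309032  89.92299845 122.23271881]
cam pos [ 0.222 -0.641  0.384] look [ 0.252  0.122 -0.96 ]
tool axes cols
 [[-0.001 -0.903 -0.43 ]
 [ 0.001 -0.43   0.903]
 [-1.     0.     0.001]]
cam in tool [-0.187  0.075  0.   ] look in tool [ 0.96  -0.281  0.001]
```

View pics/crop1.png

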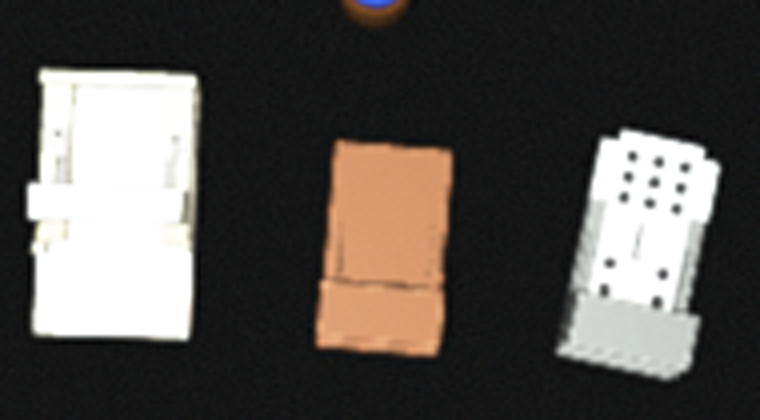

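The crop confirms the target: the holed aluminium carrier lies in the grey cradle, bridge at its tail (630,340 in the crop), yaw about -10°. I'll rise and go above it.

>>> {"api": "arm_command", "payload": {
  "commands": [-50,0,0,0,40,-12,-47,27,0,40,0,-48,28,5,40,0,-47,32,7,40,0,-45,36,8,40]
}}

```text
clock: 0.78
tool_pos: [0.4216, -0.4244, 0.2584]
orientation: [28.4, 89.7, 122.9]
force: [0.7, -0.8, -0.4]
opening: 0.043
```

```bash
cat >> h.py <<'E'
from scipy.spatial.transform import Rotation as Rn
def togo(p,yaw):  # target TCP, carrier yaw deg -> tool-axis shift mm, turn deg (tool z || carrier +y)
    o=get_obs();T=Rn.from_euler("xyz",o["orientation"],degrees=True).as_matrix()
    d=T.T@(np.array(p)-o["tool_pos"])*1000
    a=np.degrees(np.arctan2(T[1,2],T[0,2]));t=a-(90+yaw)
    print("t",round(o["clock"],2),"tcp",o["tool_pos"].round(4),"F",o["force"].round(1),"open",round(o["opening"],4),"down",T[:,0].round(3),"| togo",d.round(1),"turn",round((t+180)%360-180,2))
E
python3 -c "
from h import *
togo([.57,-.21,.2],-10.4)"
```

```text
t 0.78 tcp [ 0.4216 -0.4244  0.2584] F [ 0.7 -0.8 -0.4] open 0.043 down [-0.003  0.005 -1.   ] | togo [  59.  -165.   201.7] turn 14.92
```

>>> {"api": "arm_command", "payload": {
  "commands": [0,-30,45,3,40,0,-38,44,4,40,0,-40,40,4,40,20,-36,38,4,40,30,-20,20,0,40]
}}

```text
clock: 1.4
tool_pos: [0.5968, -0.2359, 0.2106]
orientation: [-18.1, 89.7, 61.0]
force: [0.1, -0.8, -0.6]
opening: 0.0353
```

```bash
python3 -c "
from h import *
togo([.57,-.21,.2],-10.4)
w=snap('wrist','w1');cv2.imwrite('pics/w1.png',cv2.resize(w['frame'],(800,600)))
for n in ['x']:
  for p in [(.573,-.21,.046),(.661,-.236,.018),(.492,-.205,.062)]: print(pix(w,p)*1.5625)"
```

```text
t 1.4 tcp [ 0.5968 -0.2359  0.2106] F [ 0.1 -0.8 -0.6] open 0.0353 down [ 0.002  0.004 -1.   ] | togo [10.7 31.3 20.3] turn -0.54
[432.58240846 224.98384492]
[417.12604607 339.79211899]
[418.5450644   92.60364936]
```

View pics/w1.png

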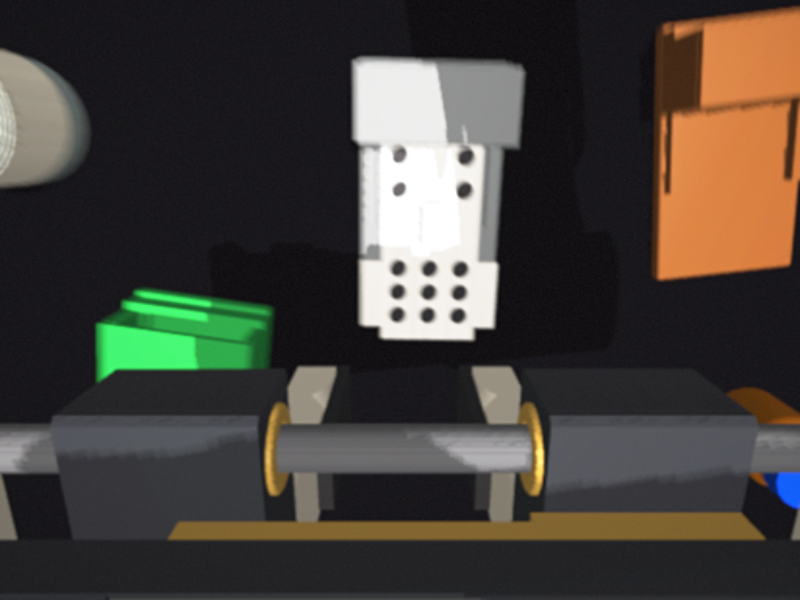

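Wrist view: carrier from (428,62) to (428,340), ears' front corners (361,327) and (496,328), nose corners (380,340) and (475,340), bar at about (428,225).

```bash
python3 - <<'E'
from h import *
s=pickle.load(open("w1.pkl","rb"));c=.64
P={}
for n,u,v,z in [("earR",361,327,.018),("earL",496,328,.018),("earRb",360,260,.018),("earLb",498,262,.018),("noseR",380,340,.018),("noseL",475,340,.018),("brR",353,60,.062),("brL",525,68,.062),("brRf",357,142,.062),("brLf",520,148,.062)]:
    P[n]=onz(s,u*c,v*c,z);print(n,P[n].round(4))
def yaw(a,b):
    d=P[b]-P[a];return np.degrees(np.arctan2(-d[0],d[1])),np.hypot(*d[:2])
for a,b in [("earR","earL"),("noseR","noseL"),("earRb","earLb"),("brR","brL"),("brRf","brLf")]:print(a,b,yaw(a,b))
# carrier holes: blobs
f=s["frame"];g=cv2.cvtColor(f,cv2.COLOR_BGR2GRAY)
r=g[88:212,248:308];m=(r<110).astype("uint8")
n,l,st,ce=cv2.connectedComponentsWithStats(m)
for i in range(1,n):
    if 8<st[i,4]<60: print(st[i,4],ce[i]+[248,88],onz(s,*(ce[i]+[248,88]),.018).round(4))
togo([.57,-.21,.2],-10.4)
E
```

```text
earR [ 0.6427 -0.2759  0.018 ]
earL [ 0.6632 -0.1754  0.018 ]
earRb [ 0.592  -0.2656  0.018 ]
earLb [ 0.6128 -0.1667  0.018 ]
noseR [ 0.6557 -0.2639  0.018 ]
noseL [ 0.6697 -0.1925  0.018 ]
brR [ 0.4673 -0.2393  0.062 ]
brL [ 0.4906 -0.1412  0.062 ]
brRf [ 0.5124 -0.2468  0.062 ]
brLf [ 0.5348 -0.1499  0.062 ]
earR earL (np.float64(-11.536265128598004), np.float64(0.10260658939689399))
noseR noseL (np.float64(-11.097349064547277), np.float64(0.07270427768680443))
earRb earLb (np.float64(-11.88872289812207), np.float64(0.10111692137433728))
brR brL (np.float64(-13.375394635793375), np.float64(0.10081538840028544))
brRf brLf (np.float64(-12.990064668262251), np.float64(0.09945332540407521))
13 [256.46153846  96.53846154] [ 0.5225 -0.2217  0.018 ]
59 [297.66101695 100.01694915] [ 0.5346 -0.1786  0.018 ]
16 [254.875 120.875] [ 0.5474 -0.2284  0.018 ]
55 [296.65454545 121.52727273] [ 0.5569 -0.1833  0.018 ]
51 [254.29411765 171.33333333] [ 0.6029 -0.24    0.018 ]
53 [274.33962264 171.45283019] [ 0.6074 -0.2174  0.018 ]
55 [294.25454545 171.87272727] [ 0.6123 -0.195   0.018 ]
49 [254.08163265 186.48979592] [ 0.6205 -0.2437  0.018 ]
51 [273.78431373 186.60784314] [ 0.625  -0.2212  0.018 ]
54 [293.44444444 186.87037037] [ 0.6297 -0.1988  0.018 ]
49 [253.87755102 201.02040816] [ 0.6378 -0.2474  0.018 ]
52 [273.28846154 201.40384615] [ 0.6427 -0.225   0.018 ]
54 [292.59259259 201.59259259] [ 0.6473 -0.2027  0.018 ]
t 1.45 tcp [ 0.5968 -0.2339  0.205 ] F [ 0.8  1.4 -4.1] open 0.0349 down [-0.003  0.007 -1.   ] | togo [ 5.3 30.8 18.3] turn -0.49
```

Measured carrier: yaw -12.0°, ear span 101–103 mm (should be 100), bar centre at about (0.574,-0.2095). Next, approach to above the bar.

>>> {"api": "arm_command", "payload": {
  "commands": [30,27,19,1,40,50,0,0,0,40,40,0,0,0,40,0,0,0,0,40]
}}

```text
clock: 1.95
tool_pos: [0.5721, -0.2074, 0.0803]
orientation: [58.3, 89.4, 136.5]
force: [0.5, 0.0, 0.8]
opening: 0.0349
```

```bash
python3 -c "
from h import *
togo([.574,-.2095,.022],-12)
w=snap('wrist','w2');cv2.imwrite('pics/w2.png',cv2.resize(w['frame'],(800,600)))"
```

```text
t 1.95 tcp [ 0.5721 -0.2074  0.0803] F [0.5 0.  0.8] open 0.0349 down [-0.007  0.007 -1.   ] | togo [58.3 -2.8 -2. ] turn 0.21
```

View pics/w2.png

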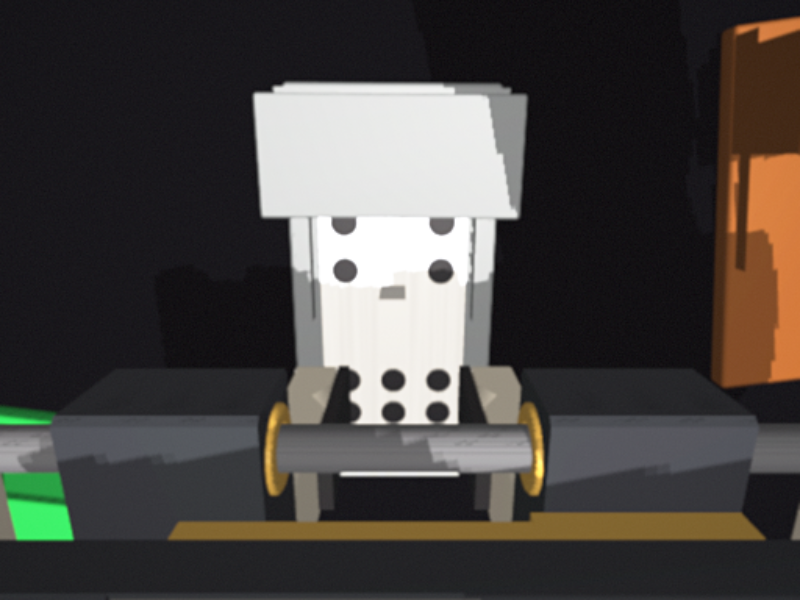

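View: bar's rear face at (392,292), 27 px wide; finger centre at about 403, so the bar sits about 4-5 mm to the tool's -z.

```bash
python3 -c "
from h import *
s=pickle.load(open('w2.pkl','rb'));c=.64
for u,v,z in [(380,286,.046),(405,286,.046),(392,298,.018),(393,380,.018),(393,411,.018),(320,300,.018),(466,300,.018)]: print(onz(s,u*c,v*c,z).round(4))
togo([.574,-.2095,.022],-12)"
```

```text
[ 0.5508 -0.2125  0.046 ]
[ 0.553  -0.2019  0.046 ]
[ 0.5644 -0.2105  0.018 ]
[ 0.6071 -0.2192  0.018 ]
[ 0.6242 -0.2229  0.018 ]
[ 0.5581 -0.2453  0.018 ]
[ 0.5729 -0.1751  0.018 ]
t 2.0 tcp [ 0.5738 -0.2078  0.0825] F [-0.2 -0.3  1.2] open 0.035 down [-0.004  0.006 -1.   ] | togo [60.5 -0.9 -1.9] turn 0.23
```

>>> {"api": "arm_command", "payload": {
  "commands": [30,1,-3,0,40,24,0,0,0,40,0,0,0,0,40]
}}

```text
clock: 2.38
tool_pos: [0.5772, -0.2118, 0.0347]
orientation: [-46.0, 89.6, 32.3]
force: [0.4, -0.8, -0.6]
opening: 0.035
```

```bash
python3 -c "
from h import *
togo([.572,-.211,.022],-12)"
```

```text
t 2.38 tcp [ 0.5772 -0.2118  0.0347] F [ 0.4 -0.8 -0.6] open 0.035 down [ 0.006  0.004 -1.   ] | togo [12.6  5.3 -0.3] turn 0.28
```

>>> {"api": "arm_command", "payload": {
  "commands": [11,4,0,0,40,0,0,0,0,40,0,0,0,0,40]
}}

```text
clock: 2.75
tool_pos: [0.576, -0.2115, 0.0277]
orientation: [-65.7, 89.3, 12.7]
force: [0.5, -0.1, -0.2]
opening: 0.0347
```

```bash
python3 -c "
from h import *
togo([.572,-.211,.022],-12)
snap('wrist','w3')
togo([.572,-.211,.022],-12)"
```

```text
t 2.75 tcp [ 0.576  -0.2115  0.0277] F [ 0.5 -0.1 -0.2] open 0.0347 down [ 0.012  0.003 -1.   ] | togo [ 5.6  4.1 -0.3] turn 0.31
t 2.8 tcp [ 0.5759 -0.2115  0.0275] F [ 0.8  0.  -0.1] open 0.0352 down [ 0.012  0.003 -1.   ] | togo [ 5.5  4.  -0.3] turn 0.31
```

>>> {"api": "arm_command", "payload": {
  "commands": [7,4,0,0,40,0,0,0,0,0,0,0,0,0,0,0,0,0,0,0,0,0,0,0,0]
}}

```text
clock: 3.42
tool_pos: [0.572, -0.2106, 0.0204]
orientation: [-65.7, 89.3, 12.6]
force: [0.8, -0.8, -1.3]
opening: 0.0024
```

```bash
python3 -c "
from h import *
togo([.572,-.211,.022],-12)"
```

```text
t 3.42 tcp [ 0.572  -0.2106  0.0204] F [ 0.8 -0.8 -1.3] open 0.0024 down [ 0.012  0.003 -1.   ] | togo [-1.6 -0.1 -0.4] turn 0.32
```

The opening went to 2.4 mm, so the 12 mm bar is missed. Look.

```bash
python3 -c "
from h import *
s=snap('wrist','w4');a=cv2.resize(s['frame'][:,100:420],(400,480));b=cv2.resize(pickle.load(open('w3.pkl','rb'))['frame'][:,100:420],(400,480))
cv2.imwrite('pics/w4.png',np.hstack([b,a]))
togo([.572,-.211,.022],-12)"
```

```text
t 3.48 tcp [ 0.572  -0.2106  0.0204] F [ 0.9 -1.1 -0.3] open 0.0009 down [ 0.012  0.003 -1.   ] | togo [-1.6 -0.1 -0.4] turn 0.32
```

View pics/w4.png

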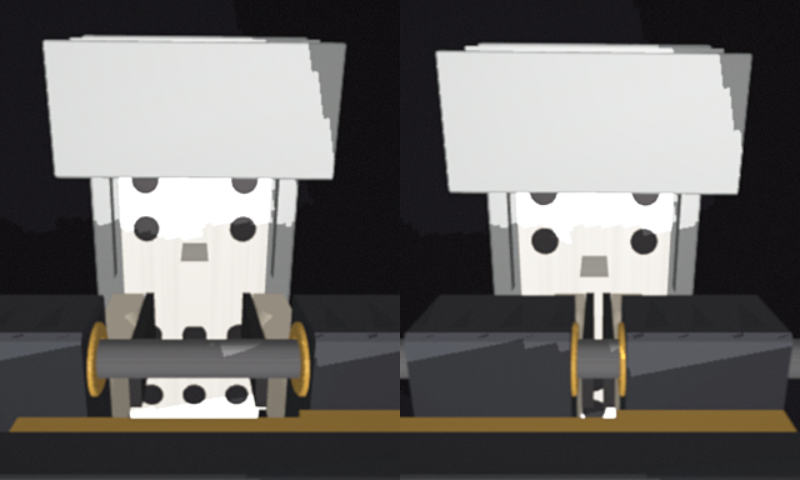

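```bash
python3 - <<'E'
from h import *
for n in("w2","w3","w4"):
    s=pickle.load(open(n+".pkl","rb"));M=s["world_to_cam"];cam=-M[:3,:3].T@M[:3,3]
    print(n,"cam",cam.round(4),"look",(-M[2,:3]).round(3))
s=pickle.load(open("w4.pkl","rb"))
p=pix(s,get_obs()["tool_pos"]);print("tcp pix native",p,"in view",(p[0]-100)*1.25+400,p[1]*1.25)
V=lambda s,u,v,z:onz(s,u/1.25+100,v/1.25,z).round(4)
print("w4 rear bot/top",V(s,194,257,.018),V(s,194,276,.046))
s=pickle.load(open("w3.pkl","rb"))
print("w3 rear bot/top",V(s,194,243,.018),V(s,194,261,.046),"holes",V(s,194,394,.018),V(s,146,229,.018),V(s,243,229,.018), "front top?",V(s,194,328,.046))
E
```

```text
w2 cam [ 0.4998 -0.1928  0.2683] look [ 0.268 -0.05  -0.962]
w3 cam [ 0.5    -0.1964  0.2141] look [ 0.286 -0.053 -0.957]
w4 cam [ 0.496  -0.1954  0.2068] look [ 0.286 -0.053 -0.957]
tcp pix native [257.22215474 229.0207786 ] in view 596.5276934294033 286.27597325427257
w4 rear bot/top [ 0.5581 -0.2089  0.018 ] [ 0.5569 -0.2086  0.046 ]
w3 rear bot/top [ 0.5575 -0.2089  0.018 ] [ 0.5571 -0.2088  0.046 ] holes [ 0.6415 -0.2266  0.018 ] [ 0.546 -0.23   0.018] [ 0.5555 -0.1844  0.018 ] front top? [ 0.5878 -0.2152  0.046 ]
```

Bar measures x .557–.588, centre (.572,-.212), so the fingers are right in plan. In the picture, though, the fingertips look about 35 mm nearer the camera than the reported TCP: their gap of 72 px for 35 mm gives a depth of 164 mm against 200. They may have closed above the bar. I'll open, descend in small steps and watch the force.

>>> {"api": "arm_command", "payload": {
  "commands": [0,0,0,0,40,0,0,0,0,40,3,0,0,0,40,0,0,0,0,40]
}}

```text
clock: 3.98
tool_pos: [0.5721, -0.2106, 0.0172]
orientation: [-65.6, 89.3, 12.7]
force: [0.3, -0.2, 0.7]
opening: 0.0331
```

```bash
python3 -c "
from h import *
togo([.572,-.211,.022],-12)"
```

```text
t 3.98 tcp [ 0.5721 -0.2106  0.0172] F [ 0.3 -0.2  0.7] open 0.0331 down [ 0.012  0.003 -1.   ] | togo [-4.8 -0.1 -0.4] turn 0.32
```

>>> {"api": "arm_command", "payload": {
  "commands": [4,0,0,0,40,0,0,0,0,40,4,0,0,0,40,0,0,0,0,40]
}}

```text
clock: 4.47
tool_pos: [0.572, -0.2105, 0.0084]
orientation: [-65.1, 89.3, 13.2]
force: [-0.6, -0.6, -0.3]
opening: 0.0354
```

```bash
python3 -c "
from h import *
togo([.572,-.211,.022],-12)
s=snap('top','t5');print(pix(s,get_obs()['tool_pos']))
a=snapshot('scene');u=pix(a,[.572,-.211,.04]).astype(int);print(u)
u0,v0=u[0]-64,u[1]-64
cv2.imwrite('pics/s5.png',cv2.resize(a['frame'][v0:v0+96,u0:u0+128],(800,600),interpolation=cv2.INTER_CUBIC))
for z in (0,.018,.046): print(z,(pix(a,[.572,-.211,z])-[u0,v0])*6.25)"
```

```text
t 4.47 tcp [ 0.572  -0.2105  0.0084] F [-0.6 -0.6 -0.3] open 0.0354 down [ 0.012  0.003 -1.   ] | togo [-13.6  -0.2  -0.4] turn 0.32
[323.60249476 200.08967239]
[231 170]
0 [407.61842973 452.26419963]
0.018 [406.07778926 429.77062716]
0.046 [403.64034887 394.18364678]
```

View pics/s5.png

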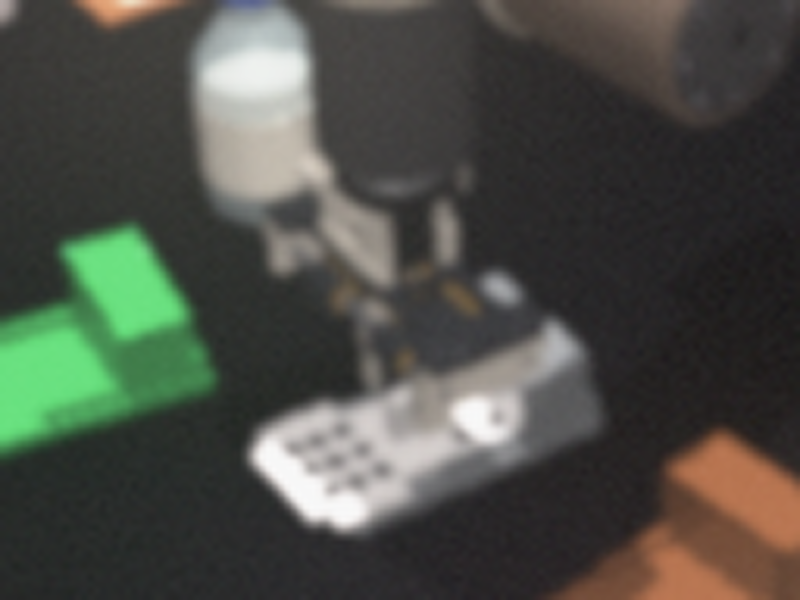

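>>> {"api": "arm_command", "payload": {
  "commands": [6,-3,0,0,40,0,0,0,0,40,6,0,0,0,40,0,0,0,0,40]
}}

```text
clock: 5.08
tool_pos: [0.5757, -0.2112, -0.004]
orientation: [-66.2, 89.3, 12.1]
force: [-0.3, 0.1, 0.6]
opening: 0.0353
```

```bash
python3 -c "
from h import *
togo([.575,-.211,.022],-12)"
```

```text
t 5.08 tcp [ 0.5757 -0.2112 -0.004 ] F [-0.3  0.1  0.6] open 0.0353 down [ 0.013  0.003 -1.   ] | togo [-26.    0.4   0.2] turn 0.32
```

Reported z is -4 mm with no contact, so the fingertips really are well above the reported TCP. I'll keep going down for a deeper pinch, watching the force.

>>> {"api": "arm_command", "payload": {
  "commands": [4,0,0,0,40,0,0,0,0,40,4,0,0,0,40,0,0,0,0,40]
}}

```text
clock: 5.58
tool_pos: [0.5767, -0.2114, -0.0098]
orientation: [-71.4, 89.2, 7.0]
force: [-1.6, -1.3, -0.7]
opening: 0.0352
```

```bash
python3 -c "
from h import *
togo([.575,-.211,.022],-12)"
```

```text
t 5.58 tcp [ 0.5767 -0.2114 -0.0098] F [-1.6 -1.3 -0.7] open 0.0352 down [ 0.015  0.002 -1.   ] | togo [-31.8   1.3   0.2] turn 0.4
```

>>> {"api": "arm_command", "payload": {
  "commands": [0,0,0,0,0,0,0,0,0,0,0,0,0,0,0,0,0,0,0,0]
}}

```text
clock: 6.08
tool_pos: [0.5767, -0.2115, -0.0099]
orientation: [-72.3, 89.2, 6.1]
force: [-1.0, 1.7, 2.5]
opening: 0.0121
```

```bash
python3 -c "
from h import *
togo([.575,-.211,.022],-12)
s=snap('wrist','w6');cv2.imwrite('pics/w6.png',cv2.resize(s['frame'][120:330,140:380],(800,700))[:600])"
```

```text
t 6.08 tcp [ 0.5767 -0.2115 -0.0099] F [-1.   1.7  2.5] open 0.0121 down [ 0.014  0.002 -1.   ] | togo [-31.9   1.3   0.3] turn 0.41
```

View pics/w6.png

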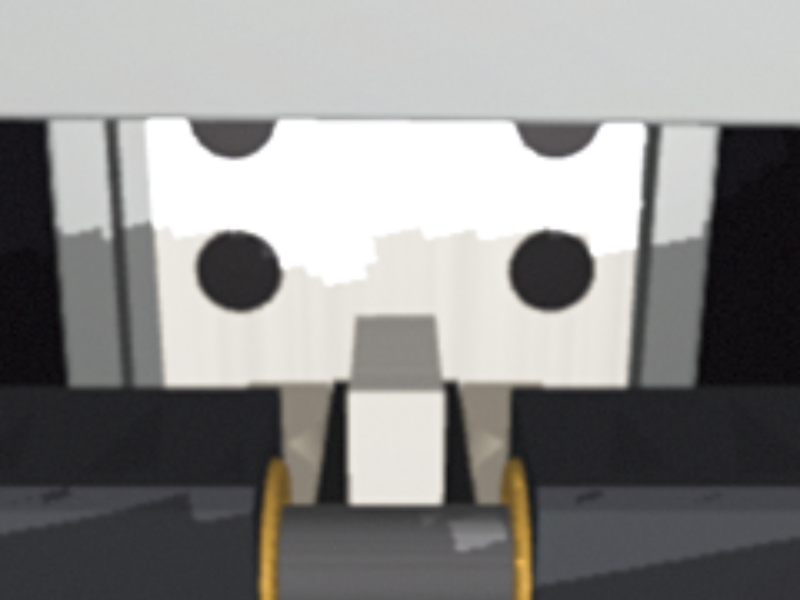

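Gripped: opening 12.1 mm, bar top visible between the fingers at (395,450). Slide out along the cradle.

>>> {"api": "arm_command", "payload": {
  "commands": [0,-10,0,0,0,0,-15,0,0,0,0,-20,0,0,0,0,-20,0,0,0,0,0,0,0,0]
}}

```text
clock: 6.75
tool_pos: [0.6443, -0.2256, -0.0099]
orientation: [-72.1, 89.2, 6.3]
force: [3.6, -0.8, 2.6]
opening: 0.012
```

```bash
python3 -c "
from h import *
togo([.575,-.211,.022],-12)"
```

```text
t 6.75 tcp [ 0.6443 -0.2256 -0.0099] F [ 3.6 -0.8  2.6] open 0.012 down [ 0.014  0.002 -1.   ] | togo [-32.8  70.4   0.5] turn 0.4
```

Slid about 69 mm freely (over 50 needed). Lift.

>>> {"api": "arm_command", "payload": {
  "commands": [-15,0,0,0,0,-40,0,0,0,0,-55,0,0,0,0,-55,10,10,-3,0,-50,30,30,-4,0]
}}

```text
clock: 7.38
tool_pos: [0.6046, -0.1818, 0.2021]
orientation: [12.8, 89.7, 98.2]
force: [0.4, 0.6, -2.6]
opening: 0.012
```

```bash
python3 -c "
from h import *
togo([.55,.02,.22],-1.1)"
```

```text
t 7.38 tcp [ 0.6046 -0.1818  0.2021] F [ 0.4  0.6 -2.6] open 0.012 down [-0.001  0.005 -1.   ] | togo [-16.9  70.8 196.7] turn -3.57
```

>>> {"api": "arm_command", "payload": {
  "commands": [0,17,50,-2,0,-8,17,55,-2,0,-8,17,55,0,0,0,15,35,0,0,0,0,0,0,0]
}}

```text
clock: 8.0
tool_pos: [0.5402, 0.022, 0.228]
orientation: [-45.0, 89.3, 44.5]
force: [0.8, -0.9, -2.5]
opening: 0.0117
```

```bash
python3 -c "
from h import *
togo([.55,.02,.22],-1.1)
s=snap('wrist','w7');cv2.imwrite('pics/w7.png',cv2.resize(s['frame'],(800,600)))
t=snap('top','t7')
togo([.55,.02,.22],-1.1)"
```

```text
t 8.0 tcp [0.5402 0.022  0.228 ] F [ 0.8 -0.9 -2.5] open 0.0117 down [ 0.009  0.009 -1.   ] | togo [ 8.1 -9.8 -2. ] turn 0.65
t 8.1 tcp [0.5412 0.0202 0.2278] F [ 0.2 -0.8 -2.6] open 0.0119 down [ 0.009  0.008 -1.   ] | togo [ 7.9 -8.7 -0.2] turn 0.55
```

View pics/w7.png

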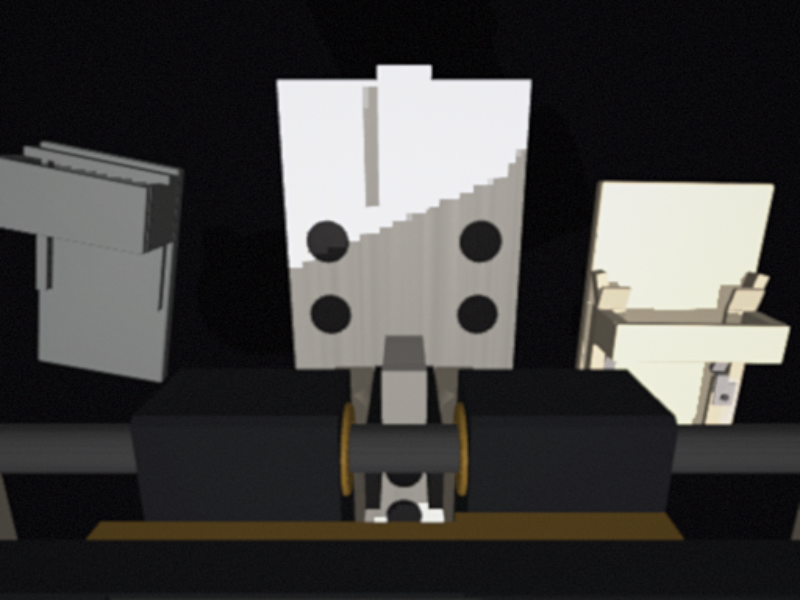

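View: carrier held square and centred (tail edge at (278–531,80)). Dock's tail corners are at (599,182) and (773,185), with the bridge at y 310–362. I'll fit the apron edges in the wrist and top frames.

```bash
cat > dock.py <<'E'
from h import *
def edges(s,box,rows,cols,z=.012,thr=110):
    # box: u0,u1,v0,v1 native; sub-pixel crossings of threshold along rows (left/right) and columns (tail)
    g=cv2.GaussianBlur(cv2.cvtColor(s["frame"],cv2.COLOR_BGR2GRAY),(3,3),0).astype(float);u0,u1,v0,v1=box
    def cross(a,i0,d):
        i=i0
        while a[i]>thr: i+=d
        return i-d*(thr-a[i])/(a[i-d]-a[i])
    um=(u0+u1)//2
    L=[onz(s,cross(g[r],um,-1),r,z)[:2] for r in rows];R=[onz(s,cross(g[r],um,1),r,z)[:2] for r in rows]
    return np.array(L),np.array(R),[ (onz(s,c,cross(g[:,c],v0,v1),z)[:2]) for c in cols]
def fit(P):
    P=np.array(P);vx,vy,x,y=cv2.fitLine(P.astype(np.float32),cv2.DIST_L1,0,1e-4,1e-4).ravel();return np.array([vx,vy]),np.array([x,y]),np.abs((P-[x,y])@[-vy,vx]).max()
def report(n,L,R,T):
    for k,P in(("L",L),("R",R),("T",T)):
        d,p,e=fit(P);print(n,k,"dir",np.degrees(np.arctan2(d[1],d[0])).round(2),"pt",p.round(4),"res",round(e,4))
E
python3 - <<'E'
from dock import *
t=pickle.load(open("top.pkl","rb"))
report("top",*edges(t,(178,208,215,1),range(206,222,2),range(178,208,3)))
w=pickle.load(open("w7.pkl","rb"))
report("wrist",*edges(w,(400,480,135,-1),range(122,168,4),range(392,488,6)))
for z in(.25,.256,.262): print(z,[onz(w,u*.64,80*.64,z).round(4) for u in(278,531)])
g=cv2.cvtColor(t["frame"],cv2.COLOR_BGR2GRAY);print(g[214,165:220:3])
E
```

```text
top L dir -2.23 pt [0.5232 0.3032] res 0.0005
top R dir -1.3 pt [0.5253 0.1672] res 0.0003
top T dir 89.51 pt [0.4875 0.2517] res 0.0013
wrist L dir -1.33 pt [0.5214 0.1711] res 0.0003
wrist R dir -1.44 pt [0.5246 0.3025] res 0.0001
wrist T dir 88.54 pt [0.4907 0.2565] res 0.0001
0.25 [array([ 0.4446, -0.0131,  0.25  ]), array([0.4451, 0.06  , 0.25  ])]
0.256 [array([ 0.4453, -0.0118,  0.256 ]), array([0.4458, 0.0586, 0.256 ])]
0.262 [array([ 0.4459, -0.0106,  0.262 ]), array([0.4464, 0.0572, 0.262 ])]
[ 19  20  17 250 255 255 255 255 255 255 255 255 255 255 255 255  83  18
  20]
```

Dock: yaw -1.4°, width 131 mm (should be 130), tail edge x .490, centre line y .2368 at x .523. The top camera agrees within 2 mm. So dock origin ≈ (.600,.2347), and the carrier sits at TCP +4 mm in x, TCP +22 mm in z. Go above the apron.

>>> {"api": "arm_command", "payload": {
  "commands": [0,14,50,1,0,0,15,54,0,0,20,15,54,0,0,40,15,50,0,0,40,6,10,0,0]
}}

```text
clock: 8.72
tool_pos: [0.4861, 0.24, 0.1319]
orientation: [-49.3, 88.9, 38.5]
force: [0.5, -0.1, -2.6]
opening: 0.0117
```

```bash
python3 -c "
from h import *
togo([.4756,.2377,.02],-1.4)"
```

```text
t 8.72 tcp [0.4861 0.24   0.1319] F [ 0.5 -0.1 -2.6] open 0.0117 down [ 0.015  0.012 -1.   ] | togo [111.7  12.   -4. ] turn -0.79
```

>>> {"api": "arm_command", "payload": {
  "commands": [50,6,-3,-0.8,0,45,5,0,0,0,10,2,0,0,0,0,0,0,0,0]
}}

```text
clock: 9.22
tool_pos: [0.4747, 0.2355, 0.0222]
orientation: [-55.6, 89.2, 32.9]
force: [-0.5, -0.3, -2.7]
opening: 0.0119
```

```bash
cat > meas.py <<'E'
from dock import *
import sys
togo([.4756,.2377,.0],-1.4)
s=snap('wrist',sys.argv[1]);cv2.imwrite(f'pics/{sys.argv[1]}.png',cv2.resize(s['frame'],(800,600)))
E
python3 meas.py w8
```

```text
t 9.22 tcp [0.4747 0.2355 0.0222] F [-0.5 -0.3 -2.7] open 0.0119 down [ 0.012  0.008 -1.   ] | togo [22.3 -0.5  2. ] turn -0.11
```

View pics/w8.png

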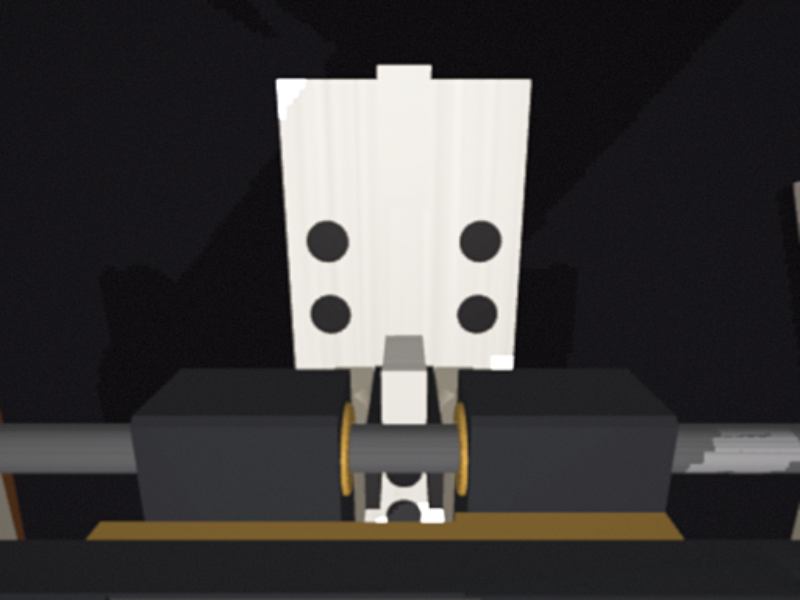

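Carrier still held as before (same pixels); it hides the dock from the wrist. Lower towards the slab.

>>> {"api": "arm_command", "payload": {
  "commands": [20,0,1,0,0,8,0,0,0,0,0,0,0,0,0]
}}

```text
clock: 9.65
tool_pos: [0.4795, 0.2395, -0.0004]
orientation: [-51.7, 88.6, 36.8]
force: [-0.1, 0.3, -2.9]
opening: 0.012
```

```bash
python3 -c "
from h import *
togo([.4756,.2372,-.009],-1.4)"
```

```text
t 9.65 tcp [ 4.795e-01  2.395e-01 -4.000e-04] F [-0.1  0.3 -2.9] open 0.012 down [ 0.019  0.014 -1.   ] | togo [ 8.5  4.  -2.6] turn -0.12
```

>>> {"api": "arm_command", "payload": {
  "commands": [-6,2,-1,0,0,4,1,-1,0,0,4,0,-1,0,0,3,0,0,0,0,0,0,0,0,0]
}}

```text
clock: 10.28
tool_pos: [0.4774, 0.2374, -0.0034]
orientation: [-50.7, 88.4, 37.7]
force: [-0.1, 0.4, -2.4]
opening: 0.0117
```

```bash
python3 -c "
from h import *
togo([.4756,.2372,-.009],-1.4)"
```

```text
t 10.28 tcp [ 0.4774  0.2374 -0.0034] F [-0.1  0.4 -2.4] open 0.0117 down [ 0.022  0.017 -1.   ] | togo [ 5.6  1.9 -0.4] turn -0.1
```

>>> {"api": "arm_command", "payload": {
  "commands": [5,1,0,0,0,0,0,0,0,0]
}}

```text
clock: 10.52
tool_pos: [0.4764, 0.2374, -0.009]
orientation: [-51.0, 88.5, 37.5]
force: [0.7, -0.5, -1.8]
opening: 0.012
```

```bash
python3 -c "
from h import *
togo([.4756,.2372,-.009],-1.4)"
```

```text
t 10.53 tcp [ 0.4764  0.2374 -0.009 ] F [ 0.7 -0.5 -1.8] open 0.012 down [ 0.021  0.016 -1.   ] | togo [-0.1  0.7 -0.3] turn -0.1
```

>>> {"api": "arm_command", "payload": {
  "commands": [0,-12,0,0,0,1,-12,0,0,0,0,-10,0,0,0,0,0,0,0,0]
}}

```text
clock: 11.02
tool_pos: [0.5137, 0.2368, -0.0093]
orientation: [-51.4, 88.4, 37.1]
force: [0.1, -0.0, -1.6]
opening: 0.0118
```

```bash
python3 -c "
from h import *
togo([.4756+.034,.2372-.0009,-.009],-1.4)"
```

```text
t 11.03 tcp [ 0.5137  0.2368 -0.0093] F [ 0.1 -0.  -1.6] open 0.0118 down [ 0.022  0.017 -1.   ] | togo [-0.4  4.  -0.6] turn -0.09
```

>>> {"api": "arm_command", "payload": {
  "commands": [0,-6,0,0,0,0,0,0,0,0,0,-6,0,0,0,0,0,0,0,0]
}}

```text
clock: 11.52
tool_pos: [0.526, 0.2361, -0.0092]
orientation: [-51.2, 88.5, 37.3]
force: [0.1, -0.6, -2.6]
opening: 0.0115
```

```bash
python3 -c "
from h import *
togo([.541,.2354,-.010],-1.4)"
```

```text
t 11.53 tcp [ 0.526   0.2361 -0.0092] F [ 0.1 -0.6 -2.6] open 0.0115 down [ 0.022  0.016 -1.   ] | togo [  1.1 -15.   -0.4] turn -0.11
```

>>> {"api": "arm_command", "payload": {
  "commands": [1,-7,0,0,0,0,0,0,0,0,0,-7,0,0,0,0,0,0,0,0]
}}

```text
clock: 12.02
tool_pos: [0.5414, 0.2361, -0.0091]
orientation: [-51.7, 88.4, 36.8]
force: [0.8, 0.6, -1.7]
opening: 0.0121
```

```bash
python3 - <<'E'
from h import *
togo([.541,.2354,-.010],-1.4)
w=snap('wrist','w9');t=snap('top','t9');sc=snap('scene','s9')
a=cv2.resize(w['frame'][40:240,120:400],(560,400));u=pix(sc,[.56,.235,.03]).astype(int);print(u)
b=cv2.resize(sc['frame'][u[1]-50:u[1]+50,u[0]-30:u[0]+30],(240,400),interpolation=cv2.INTER_CUBIC)
cv2.imwrite('pics/v9.png',np.hstack([a,b]))
E
```

```text
t 12.03 tcp [ 0.5414  0.2361 -0.0091] F [ 0.8  0.6 -1.7] open 0.0121 down [ 0.022  0.017 -1.   ] | togo [ 0.9  0.4 -0.8] turn -0.06
[326 229]
```

View pics/v9.png

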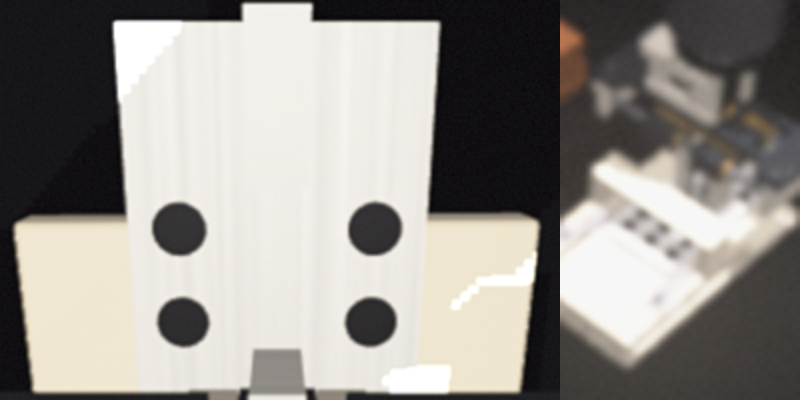

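View: carrier centred on the bracket (slab edges 14/540 against carrier 113/440, both centred at 277), ears under the bridge. Release.

>>> {"api": "arm_command", "payload": {
  "commands": [0,0,0,0,40,0,0,0,0,40,0,0,0,0,40]
}}

```text
clock: 12.55
tool_pos: [0.541, 0.2364, -0.0086]
orientation: [-51.5, 88.4, 37.0]
force: [-0.7, 0.3, -0.2]
opening: 0.0334
```

>>> {"api": "arm_command", "payload": {
  "commands": [-20,0,0,0,40,-35,0,0,0,40,0,40,0,0,40,0,38,0,0,40,0,0,0,0,40]
}}

```text
clock: 13.18
tool_pos: [0.4602, 0.2376, 0.0466]
orientation: [-50.9, 88.3, 37.6]
force: [0.6, 0.0, 0.5]
opening: 0.0347
```

```bash
python3 - <<'E'
from h import *
togo([.4615,.2375,-.009],-1.4)
s=snap('wrist','w10')
g=cv2.cvtColor(s["frame"],cv2.COLOR_BGR2GRAY)
togo([.4615,.2375,-.009],-1.4)
# predicted location of tab rear-top, tail corners with carrier at 75 short
c,sn=np.cos(np.radians(-1.4)),np.sin(np.radians(-1.4));o=np.array([.5455,.2360])
for x,y,z in[(-100,0,.046),(-100,35,.018),(-100,-35,.018)]: print(x,y,pix(s,[o[0]+(x*c-y*sn)/1e3,o[1]+(x*sn+y*c)/1e3,z]).round(1))
for r in range(40,230,15):
    m=np.where(g[r]>120)[0];print(r,len(m),m[:1],m[-1:])
E
```

```text
t 13.18 tcp [0.4602 0.2376 0.0466] F [0.6 0.  0.5] open 0.0347 down [ 0.024  0.018 -1.   ] | togo [55.6 -0.  -1.1] turn -0.07
t 13.22 tcp [0.4615 0.2381 0.0467] F [0.7 0.1 0.4] open 0.0348 down [ 0.024  0.019 -1.   ] | togo [55.7  1.3 -1.7] turn -0.06
-100 0 [258.  205.2]
-100 35 [309.9 190.9]
-100 -35 [204.3 191.7]
40 0 [] []
55 0 [] []
70 0 [] []
85 0 [] []
100 0 [] []
115 0 [] []
130 18 [494] [511]
145 35 [476] [511]
160 33 [479] [511]
175 31 [481] [511]
190 101 [221] [511]
205 133 [205] [511]
220 129 [206] [511]
```

Tail's left edge (205) is where predicted (204), and the carrier hasn't moved. Lower onto the tab.

>>> {"api": "arm_command", "payload": {
  "commands": [30,1,-1,0,40,22,0,0,0,40,0,0,0,0,40]
}}

```text
clock: 13.6
tool_pos: [0.4648, 0.24, -0.0053]
orientation: [-51.1, 88.0, 37.4]
force: [-0.0, -0.4, 0.3]
opening: 0.0351
```

```bash
python3 - <<'E'
from h import *
togo([.4615,.2375,-.009],-1.4)
s=snap('wrist','w11')
b=s["frame"][150:300,150:370];g=cv2.cvtColor(b,cv2.COLOR_BGR2GRAY)
for r in range(150,262,10):
    row=cv2.cvtColor(s["frame"],cv2.COLOR_BGR2GRAY)[r];print(r,row[200:320:5])
E
```

```text
t 13.6 tcp [ 0.4648  0.24   -0.0053] F [-0.  -0.4  0.3] open 0.0351 down [ 0.027  0.021 -0.999] | togo [ 3.6  3.4 -2.6] turn -0.02
150 [31 34 32 31 34 31 34 32 30 31 30 30 33 32 31 32 32 32 30 30 29 32 31 32]
160 [32 30 32 30 32 30 31 31 30 32 31 32 33 34 32 31 30 35 31 32 32 34 34 31]
170 [30 30 29 30 32 32 29 35 31 31 30 34 36 33 32 32 33 32 32 36 32 34 35 43]
180 [30 31 30 32 31 32 31 33 33 31 31 34 30 29 30 32 33 32 30 31 33 33 32 29]
190 [31 31 34 33 29 33 32 31 29 32 31 32 32 31 32 31 32 33 29 32 32 31 33 30]
200 [31 33 31 34 31 32 32 33 32 30 32 33 31 31 30 30 29 30 33 33 33 31 30 35]
210 [191 198 201 194 197 198 196 198 208 210 214 210 210 212 208 210 216 221
 217 214 222 214 217 220]
220 [255 255 255 255 255 255 255 255 255 221 222 222 222 223 255 255 255 255
 255 255 255 255 255 255]
230 [255 255 255 255 255 255 255 255 255 224 225 225 225 223 255 255 255 255
 255 255 255 255 255 255]
240 [213 214 215  93  50 255 255 255 255 255 255 255 255 255 255 255 255 255
 255  41  47 216 214 215]
250 [214 226 197  54  46 255 255 255 255 255 255 255 255 255 255 255 255 255
 255  38  53 121 225 218]
260 [214 215  46  53  47 255 255 255 255 255 255 255 255 255 255 255 255 255
 255  39  50  52 229 214]
```

Tab centred between the fingers (256.5 vs 257.5 px). Grip it.

>>> {"api": "arm_command", "payload": {
  "commands": [3,3,0,0,40,0,0,0,0,0,0,0,0,0,0,0,0,0,0,0]
}}

```text
clock: 14.15
tool_pos: [0.4637, 0.2415, -0.0055]
orientation: [-50.6, 87.8, 38.0]
force: [-2.2, -1.5, 4.6]
opening: 0.0117
```

```bash
python3 -c "
from h import *
togo([.4615,.2375,-.009],-1.4)"
```

```text
t 14.15 tcp [ 0.4637  0.2415 -0.0055] F [-2.2 -1.5  4.6] open 0.0117 down [ 0.031  0.024 -0.999] | togo [ 3.4  2.2 -4.1] turn -0.02
```

>>> {"api": "arm_command", "payload": {
  "commands": [-1,-6,0,0,0,0,-6,0,0,0,0,0,0,0,0]
}}

```text
clock: 14.52
tool_pos: [0.4758, 0.2404, -0.0044]
orientation: [-50.5, 87.9, 38.0]
force: [0.7, -0.7, -3.0]
opening: 0.0118
```

```bash
python3 -c "
from h import *
togo([.4615,.2375,-.009],-1.4)"
```

```text
t 14.53 tcp [ 0.4758  0.2404 -0.0044] F [ 0.7 -0.7 -3. ] open 0.0118 down [ 0.029  0.023 -0.999] | togo [ 4.1 14.3 -3.4] turn -0.04
```

>>> {"api": "arm_command", "payload": {
  "commands": [0.5,-7,0,0,0,0,-7,0,0,0,0.5,-7,0,0,0,0,0,0,0,0]
}}

```text
clock: 15.02
tool_pos: [0.4977, 0.2394, -0.0052]
orientation: [-50.6, 88.0, 37.9]
force: [0.8, -0.8, -0.1]
opening: 0.0121
```

```bash
python3 -c "
from h import *
togo([.4615,.2375,-.009],-1.4)"
```

```text
t 15.03 tcp [ 0.4977  0.2394 -0.0052] F [ 0.8 -0.8 -0.1] open 0.0121 down [ 0.028  0.022 -0.999] | togo [ 2.7 36.3 -2.9] turn -0.06
```

>>> {"api": "arm_command", "payload": {
  "commands": [0.5,-8,0,0,0,0,-8,0,0,0,0.5,-8,0,0,0,0,0,0,0,0]
}}

```text
clock: 15.52
tool_pos: [0.5238, 0.2388, -0.0053]
orientation: [-51.0, 87.9, 37.6]
force: [0.6, -1.2, 0.0]
opening: 0.0117
```

```bash
python3 -c "
from h import *
togo([.4615,.2375,-.009],-1.4)"
```

```text
t 15.53 tcp [ 0.5238  0.2388 -0.0053] F [ 0.6 -1.2  0. ] open 0.0117 down [ 0.029  0.022 -0.999] | togo [ 1.9 62.3 -2.9] turn -0.05
```

>>> {"api": "arm_command", "payload": {
  "commands": [0,-6,0,0,0,0,0,0,0,0,0,-5,0,0,0,0,0,0,0,0]
}}

```text
clock: 16.02
tool_pos: [0.5362, 0.2386, -0.005]
orientation: [-51.4, 87.9, 37.2]
force: [3.0, -1.6, -2.5]
opening: 0.0118
```

```bash
python3 - <<'E'
from h import *
togo([.4615,.2375,-.009],-1.4)
s=snap('wrist','w12')
g=cv2.cvtColor(s["frame"],cv2.COLOR_BGR2GRAY)
for r in range(20,250,12):
    row=g[r];print(r,row[60:450:13])
E
```

```text
t 16.02 tcp [ 0.5362  0.2386 -0.005 ] F [ 3.  -1.6 -2.5] open 0.0118 down [ 0.03   0.022 -0.999] | togo [ 1.7 74.7 -3.1] turn -0.05
20 [22 21 26 20 24 24 23 21 23 25 23 23 22 21 16 16 18 15 18 17 17 15 11 18
 13 15 15 15 14 15]
32 [23 23 22 25 24 23 24 21 26 24 21 26 19 16 17 14 15 17 13 20 12 18 16 15
 18 17 16 17 14 19]
44 [23 22 25 25 23 20 23 24 24 22 27 25 18 17 13 18 15 16 17 19 14 16 17 17
 14 16 14 13 17 19]
56 [20 23 22 28 24 19 21 23 24 22 24 17 16 18 17 14 19 13 17 15 16 17 18 17
 16 18 15 16 17 16]
68 [23 22 23 26 26 23 24 24 24 26 17 16 17 14 17 19 19 14 17 13 16 16 14 15
 18 15 13 15 21 19]
80 [21 25 23 24 24 22 26 24 23 23 16 14 21 15 15 18 15 14 19 14 21 15 17 19
 20 19 17 16 19 14]
92 [24 23 25 22 25 25 23 26 21 17 19 20 18 15 20 16 18 18 15 18 18 15 20 17
 12 18 21 13 15 23]
104 [23 28 23 23 26 25 21 25 14 19 15 18 16 17 15 14 16 13 16 18 18 17 15 16
 13 16 19 16 24 22]
116 [23 25 26 24 24 23 24 15 21 16 20 14 15  9 19 18 15 15 14 18 15 13 17 15
 21 19 16 22 26 25]
128 [22 23 21 23 25 23 17 18 17 15 19 19 17 14 18 16 18 17 18 17 16 17 20 17
 13 16 23 24 23 24]
140 [
[... 504 characters left out ...]
239 237 238 238
 237 238 237 255 255 237 237  16  24  23  25  23]
200 [ 19  17  13  18  18  14 238 238 239 238 238 238 239 238 238 238 238 238
 238 239 237 237 238 237 238  19  22  23  23  23]
212 [ 13  14  19  17  16  17 238 238 239 238 235 168 165 180 178 194 193 202
 205 203 217 238 237 237 238  24  25  23  26  23]
224 [ 18  15  17  19  12  18 238 238 238 239 239 240 235 241 238 152 150 237
 240 240 255 255 236 237 233  26  23  25  19  23]
236 [ 16  12  15  16  18  32 127 128 128 125 126 128  75 143  24 146 147 141
  82 131 216 215 126 127  80  33  35  24  25  27]
248 [ 16  21  21  10  35  39  38  37  35  36  35  35  39 143  27 239 239 137
  28  38  36  36  36  35  36  35  37  33  24  23]
```

No slip (tab and tail rows unchanged in the wrist view). About 2–5 mm remain; creep in to the stop by force.

>>> {"api": "arm_command", "payload": {
  "commands": [0,-3,0,0,0,0,0,0,0,0]
}}

```text
clock: 16.32
tool_pos: [0.5387, 0.2382, -0.005]
orientation: [-51.1, 87.9, 37.5]
force: [-1.1, -0.3, 0.1]
opening: 0.0117
```

>>> {"api": "arm_command", "payload": {
  "commands": [0,-3,0,0,0,0,0,0,0,0]
}}

```text
clock: 16.58
tool_pos: [0.5386, 0.2374, -0.005]
orientation: [-48.8, 88.2, 39.7]
force: [1.3, 0.0, -0.4]
opening: 0.0118
```

>>> {"api": "arm_command", "payload": {
  "commands": [0,-4,0,0,0]
}}

```text
clock: 16.7
tool_pos: [0.5388, 0.2366, -0.0054]
orientation: [-43.8, 88.5, 44.7]
force: [-29.7, 8.1, 17.8]
opening: 0.0118
```

```bash
python3 - <<'E'
from h import *
togo([.4615,.2375,-.009],-1.4)
t=snap('top','t13');togo([.4615,.2375,-.009],-1.4)
sc=snap('scene','s13');u=pix(sc,[.62,.2342,.02]).astype(int);f=sc['frame'][u[1]-48:u[1]+48,u[0]-64:u[0]+64]
cv2.imwrite('pics/s13.png',cv2.resize(f,(800,600),interpolation=cv2.INTER_CUBIC))
# home predictions in the crop
for x,y,z in[(80,35,.018),(80,-35,.018),(70,50,.018),(70,-50,.018),(20,50,.018),(20,-50,.018)]:
    c,s=np.cos(-.0244),np.sin(-.0244);print(x,y,((pix(sc,[.62+(x*c-y*s)/1e3,.2342+(x*s+y*c)/1e3,z])-u+[64,48])*6.25).round())
E
```

```text
t 16.7 tcp [ 0.5388  0.2366 -0.0054] F [-29.7   8.1  17.8] open 0.0118 down [ 0.019  0.019 -1.   ] | togo [ 2.2 77.4 -1.2] turn -0.09
t 16.75 tcp [ 0.5388  0.2367 -0.0054] F [-19.6   4.8  11. ] open 0.0114 down [ 0.018  0.018 -1.   ] | togo [ 2.2 77.3 -1.2] turn -0.08
80 35 [350. 423.]
80 -35 [248. 349.]
70 50 [385. 428.]
70 -50 [240. 324.]
20 50 [449. 375.]
20 -50 [304. 273.]
```

Firm stop: -30 N at TCP x .5388, where home is expected (.538). Relax, release, lift off and back.

>>> {"api": "arm_command", "payload": {
  "commands": [0,0,0,0,0,0,0,0,0,40,0,0,0,0,40,0,0,0,0,40]
}}

```text
clock: 17.3
tool_pos: [0.54, 0.238, -0.0046]
orientation: [-44.8, 88.3, 43.8]
force: [-0.5, 0.2, 0.7]
opening: 0.0336
```

>>> {"api": "arm_command", "payload": {
  "commands": [-20,0,0,0,40,-50,0,0,0,40,-50,50,0,0,40,-20,50,0,0,40,0,0,0,0,40]
}}

```text
clock: 17.92
tool_pos: [0.4422, 0.2377, 0.1312]
orientation: [-44.0, 88.3, 44.4]
force: [1.2, 0.6, 1.0]
opening: 0.035
```

```bash
python3 - <<'E'
from h import *
togo([.4615,.2375,.15],-1.4)
s=snap('wrist','w14');sc=snap('scene','s14');t=snap('top','t14')
o=np.array([.62,.2342]);u=pix(s,[.60,.2347,.03]);print("dock",u)
a=cv2.resize(s['frame'],(800,600))
c,sn=np.cos(-.0244),np.sin(-.0244)
P=lambda cam,x,y,z:pix(cam,[o[0]+(x*c-y*sn)/1e3,o[1]+(x*sn+y*c)/1e3,z])
for x,y,z in[(-100,35,.018),(-100,-35,.018),(-130,65,.012),(-130,-65,.012)]:print(x,y,(P(s,x,y,z)*1.5625).round())
u=P(sc,0,0,.02).astype(int);b=cv2.resize(sc['frame'][u[1]-50:u[1]+50,u[0]-50:u[0]+50],(400,400),interpolation=cv2.INTER_CUBIC)
cv2.imwrite('pics/v14.png',np.hstack([cv2.resize(s['frame'],(400,300))[:0] if 0 else cv2.resize(s['frame'][:,56:440][:300],(400,400)),b]))
for x,y,z in[(80,35,.018),(80,-35,.018),(20,50,.018),(20,-50,.018)]:print("scene",x,y,((P(sc,x,y,z)-u+50)*4+[400,0]).round())
E
```

```text
t 17.93 tcp [0.4422 0.2377 0.1312] F [1.2 0.6 1. ] open 0.035 down [ 0.021  0.021 -1.   ] | togo [-18.4 -19.7   0.7] turn -0.14
dock [256.80713777 332.76214414]
-100 35 [456. 400.]
-100 -35 [345. 402.]
-130 65 [504. 352.]
-130 -65 [295. 354.]
scene 80 35 [568. 279.]
scene 80 -35 [503. 232.]
scene 20 50 [631. 248.]
scene 20 -50 [538. 183.]
```

View pics/v14.png

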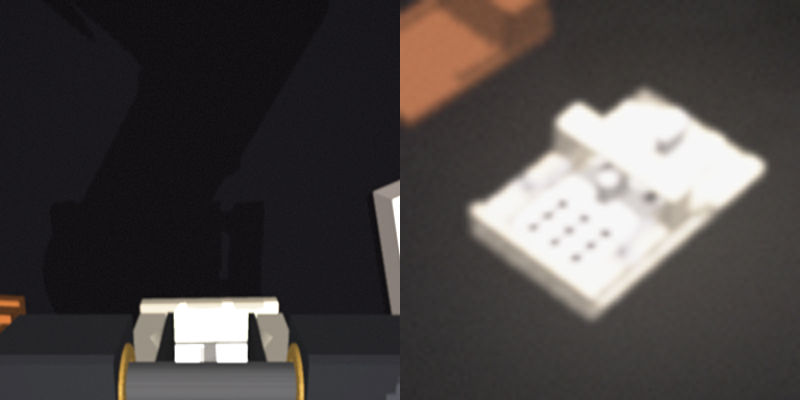

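```bash
python3 - <<'E'
from h import *
o=np.array([.62,.2342]);c,sn=np.cos(-.0244),np.sin(-.0244)
for n in("s14","t14"):
    s=pickle.load(open(n+".pkl","rb"));g=cv2.cvtColor(s["frame"],cv2.COLOR_BGR2GRAY)
    K4=cv2.resize(g,None,fx=4,fy=4,interpolation=cv2.INTER_CUBIC)
    bh=cv2.morphologyEx(K4,cv2.MORPH_BLACKHAT,np.ones((21,21),np.uint8))
    nn,l,st,ce=cv2.connectedComponentsWithStats((bh>35).astype("uint8"))
    for i in range(1,nn):
        if 10<st[i,4]<300:
            p=onz(s,*((ce[i]+.5)/4-.5),.018)[:2]-o;q=np.array([c*p[0]+sn*p[1],-sn*p[0]+c*p[1]])*1e3
            if 0<q[0]<85 and abs(q[1])<40: print(n,st[i,4],q.round(1))
E
```

```text
s14 40 [ 23.2 -22.8]
s14 37 [ 40.6 -22.8]
s14 38 [22.6  0.2]
s14 32 [ 58.4 -23. ]
s14 42 [40.7  0. ]
s14 46 [22.7 23.1]
s14 28 [58.2  0.1]
s14 37 [40.8 23. ]
s14 43 [58.8 23.1]
t14 35 [78.4 38. ]
t14 155 [61.6 22.3]
t14 150 [61.3 -0.7]
t14 142 [ 61.3 -23.5]
t14 154 [43.3 22.6]
t14 152 [43.2 -0.6]
t14 138 [ 43.6 -23.8]
t14 145 [25.3 22.5]
t14 139 [25.4 -0.8]
t14 137 [ 25.5 -23.8]
t14 73 [ 1.4 -6.1]
```

Hole grid reads 24/42/60 mm from the home origin within ±1.4 mm in both cameras (mean offset 0), laterally within 0.8 mm. Robot is clear. Hand in.

```bash
python3 -c "
from h import *
togo([.4615,.2375,.15],-1.4)
print(close_job())"
```

```text
t 18.07 tcp [0.444  0.2376 0.1291] F [-0.2 -0.5 -0.1] open 0.035 down [ 0.019  0.018 -1.   ] | togo [-20.5 -17.9   0.8] turn -0.21
the job is handed in; nothing more can be done
None
```

The carrier is in the cream bracket and looks fully home, and I handed the job in at about 18 s of the 58 s. No verdict is reported. I slid it 69 mm out of the grey cradle by the bar and set it down about 75 mm short of home with the ears in the slots. I then re-gripped it by the tail tab, pushed it in, let go and backed the arm off.

**Last checks**
- **Stop:** the push ended against a hard stop at about 30 N, within 1 mm of where I expected home to be.
- **Position:** the carrier's hole pattern read -1.4 mm along the slots in the scene camera and +1.3 mm in the top camera. Sideways it was within 0.8 mm. The two differ by 2.7 mm, which is about the calibration error.
- **Released:** the gripper was open and clear, with no force on it.

**What disagreed or was not confirmed**
- **First grasp:** it closed on nothing, because the fingertips sit roughly 25–35 mm above the reported TCP. I lowered step by step on force and finger opening and then gripped the bar.
- **Tool tilt:** the tool drifted to about 0.03 rad off vertical during the moves, and I could not correct it. I did not measure whether the carrier lies flat after release.
- **Clips:** I did not see them snap down. I infer it only from the hard stop and the measured position, and I felt no clear 3–6 N clip resistance on the way in.
- **Bystanders:** I routed clear of the jar, bottle and vial box and felt no contact, but did not re-measure them at the end.

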